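Leak-test a batch of tracker modules in the bayonet pot

TASK

Leak-test the tracker modules lying on the mat: unlock the test pot's bayonet ring, take the lid off and set it down flat on the bench clear of the pot, then lay every module that is there flat on the pot's floor, none on top of another. Put the lid back fully home and twist the ring clockwise the full quarter turn until it clicks locked, and only then swing the valve lever a quarter turn, all the way to open (in line with its pipe). Leave the phone, the black battery box and the debug probe where they are.

Things in the scene. Friction and masses are not known exactly. Their poses are not given: they have to be found in the camera images.
- pot: Leak-test pot fixed to the bench: grey base plate 215 x 215 x 10 mm, shallow round aluminium pot (bore 160 mm diameter, wall 7 mm, inner floor 14 mm and rim 50 mm above the bench). Origin: on the bench at the pot's axis, z up, +y points from the axis to the valve beside the pot. Place and yaw (up to 0.25 rad) vary.
- pot_floor (a point): Centre of the pot's inner floor, 14 mm above the bench. Four modules fit flat side by side, e.g. centred 43 mm from here in four directions 90 degrees apart with their long sides tangential.
- ring (a joint): Captive steel bayonet ring round the pot's mouth (224 mm outside, 36 to 68 mm above the bench), turning about the pot's axis. 0 = open, 1.571 = locked; grows clockwise seen from above. Stiff, 2 to 4 N at a knob; snaps home by itself in about the last 0.25 rad before either end, in between it stays where left. Starts locked. Lets the lid pass below 0.3 rad.
- ring_knob_far (a point): Middle (86 mm up) of the black round knob on the ring's far side: 18 mm diameter, upright, free from 68 to 102 mm above the bench, 120 mm from the pot's axis, on a 30 mm ear. Seen from the axis it lies 45 degrees from the pot's +x towards +y when open, 45 degrees towards -y when locked. Pinch it from above and lead it round.
- ring_knob_near (a point): The same on the other knob, on the robot's side. The ring's two inward lugs (80 degrees wide, in to radius 90 mm, underside 60 mm above the bench) lie along the pot's y axis when open, and over the lid's lugs (pot's x axis) when locked.
- lid: Loose aluminium lid, 0.5 kg, at first seated and held by the ring. Disc 170 mm diameter, 10 mm thick, two lugs at its +x and -x (50 degrees wide, to radius 96 mm); spigot below 154 mm diameter, 6 mm deep, bevelled. Origin: centre of the underside: 44 mm up when seated on the rim, 0 when on the bench. It seats with its x along the pot's x, either way round, within 0.3 rad. 50 mm high.
- lid_handle (a point): Middle of the lid's black bridge handle, a bar 84 mm long along the lid's x, 14 mm wide, 12 mm high, centred 44 mm above the lid's origin, 22 mm of free space beneath it.
- valve (a joint): Black lever of the brass valve beside the pot: 0 = shut (lever across the pipe, pointing along the pot's -x), 1.571 = open (lever along the pipe, pointing along the pot's +y, away from the pot). Grows clockwise seen from above. About 2 to 4 N at the lever's end; snaps to either end in about the last 0.25 rad and is held there. It starts shut.
- valve_grip (a point): Point to grip on the valve lever, 48 mm from its axis, 90 mm above the bench. The lever is a flat bar 66 mm long, 12 mm wide, 16 mm high (82 to 98 mm above the bench), free all round at this height.
- valve_axis (a point): Point on the lever's upright turning axis at the lever's height, 158 mm from the pot's axis along the pot's +y.
- phone: Phone, 148 x 72 x 8 mm, lying flat beyond the pot; leave alone.
- cell_box: Open black box with two blue battery cells in it, 125 x 85 x 30 mm, beyond the pot; leave alone.
- probe: Small black debug probe, 60 x 45 x 16 mm, beyond the modules; leave alone.
- module0: Sealed tracker module, white plastic box 38 (its x) x 24 (y) x 20 mm high with a thin black seam, and a brass connector stub (10 mm diameter) 6 mm out of its +x end; 50 g; lies loose and flat on the mat at the robot's right, any yaw. Origin: centre of the box's underside. None if absent (two to four are present).
- module0_mid (a point): Middle of this module's box, 10 mm above its underside.
- module1: Another such module, the same in all respects; None if absent.
- module1_mid (a point): Middle of this module's box, 10 mm above its underside.
- module2: Another such module, the same in all respects; None if absent.
- module2_mid (a point): Middle of this module's box, 10 mm above its underside.
- module3: Another such module, the same in all respects; None if absent.
- module3_mid (a point): Middle of this module's box, 10 mm above its underside.
Things that resemble listed ones, but are neither listed nor needed, are in the scene too. What is meant by the lid is not orange or pink, and is the larger of those in its own colour.

How it is judged:
On the way, in this order (a step that is already met when the one before it is completed fails the run):
1. the lid is off the pot and lies flat on the bench, let go (horizontal distance between lid and pot above 0.18 m and height (world z) of lid below 0.008 m and angle between lid's own z axis and vertical below 0.08 rad and linear speed of lid below 0.02 m/s and contact force between the fingers and lid below 0.5 N), for 0.2 s.
2. every module present lies flat on the pot's floor, let go, the valve still shut (horizontal distance between each of module0_mid, module1_mid, module2_mid, module3_mid and pot_floor below 0.072 m and z of each of module0_mid, module1_mid, module2_mid, module3_mid in the frame of pot_floor below 0.014 m and angle between the z axis of each of module0, module1, module2, module3 and the z axis of pot, either way round below 0.15 rad and contact force between the fingers and module0 below 0.5 N and contact force between the fingers and module1 below 0.5 N and contact force between the fingers and module2 below 0.5 N and contact force between the fingers and module3 below 0.5 N and value of joint valve below 0.3 rad), for 0.2 s.
3. the lid is fully home and the ring is locked over it, the valve still shut (horizontal distance between lid and pot below 0.006 m and z of lid in the frame of pot between 0.04 and 0.047 m and angle between the x axis of lid and the x axis of pot, either way round below 0.3 rad and angle between lid's own z axis and vertical below 0.06 rad and value of joint ring above 1.5 rad and value of joint valve below 0.3 rad), for 0.2 s.
4. the valve is open (value of joint valve above 1.48 rad), for 0.2 s.
At the end, for the whole second after the job is handed in: Every module present flat (0.15 rad) on the pot floor, its middle under 14 mm above it and within 72 mm of the axis; lid seated: origin 40 to 47 mm up, 6 mm off axis, x within 0.3 rad of the pot's, level; ring above 1.50, valve above 1.48 rad; all at rest (horizontal distance between each of module0_mid, module1_mid, module2_mid, module3_mid and pot_floor below 0.072 m and z of each of module0_mid, module1_mid, module2_mid, module3_mid in the frame of pot_floor below 0.014 m and angle between the z axis of each of module0, module1, module2, module3 and the z axis of pot, either way round below 0.15 rad and horizontal distance between lid and pot below 0.006 m and z of lid in the frame of pot between 0.04 and 0.047 m and angle between the x axis of lid and the x axis of pot, either way round below 0.3 rad and angle between lid's own z axis and vertical below 0.06 rad and value of joint ring above 1.5 rad and value of joint valve above 1.48 rad and linear speed of each of module0, module1, module2, module3, lid below 0.02 m/s); the robot touches nothing.
It fails at once if the phone, the battery box or the debug probe is moved more than 30 mm (distance of any of phone, cell_box, probe from where it was at the start of the episode above 0.03 m).
Of module0, module1, module2, module3 only 2 to 4 are there at a start; the rules pass over those that are not, and their reading is None.
At some moment in a run one of module0, module1, module2, module3 may be knocked a few centimetres aside while the robot is not near it.
Once in a run the grip may slacken for a moment while it holds something.
It also fails if it takes over 210 s, if anything falls off the work surface, if the arm or the gripper's body presses on something with over 40 N, if the wrist force passes 120 N, or if a joint passes its speed limit or range.

ROBOT

A 6-joint arm with a two-finger parallel gripper is mounted at the origin on the work surface. World frame = base frame: x ahead of the robot, y to its left, z up, the work surface at z = 0. Lengths are in m, angles in rad, forces in N, time in s.
With the tool pointing down it reaches from about 0.35 to 0.725 m from the base axis. Payload 6 kg.
Tool frame: the origin (TCP) lies between the finger pads; the fingertips stand 17 mm ahead of it and the grasp point (between the pads) lies 2 mm behind it; z points along the fingers, y is the line along which they close (so a half turn about z gives the same grasp; the last joint's range is limited). The gripper opens to 85 mm and grips with 20 to 120 N. Pads are 22 mm wide; open, the fingers measure 114 mm over their backs; the gripper's body (76 mm by 85 mm) begins 54 mm behind the grasp point. The pads swing forward as they close: fully open they stand 13 mm farther back than shut.
Start: joints at [-1.01, 0.04, 0.085, 0, -1.615, -0.334], TCP at [0.135, -0.585, 0.248] pointing down, gripper open.
Joint ranges: [-2.56, 2.56], [-1.29, 2.01], [-1.08, 1.49], [-3.29, 1.98], [-2.81, -0.18], [-2.99, 2.99]. Speed limits (rad/s): [2.57, 2.57, 3.01, 3.14, 3.14, 3.14].

INTERFACE

Orientations are given as a unit quaternion [x, y, z, w].
In Python, from bench import r gives the robot as it stands. The module is installed in compiled form; this text tells all that it offers.
- The arm moves only by the shell command python3 -m jog 'ROWS' [FORCE]. ROWS is JSON, a list of rows, each a list of 7 numbers: the shift along the tool's x, y, z in units of 60 mm (1.0 is 60 mm), then the turn, a rotation vector about the tool's x, y, z in units of 8 degrees (1.0 is 8 degrees), then the opening, from 0 (shut) to 1 (fully open). A call has 1 to 5 rows; each row shifts and turns the commanded pose from where the row before left it, along the tool's axes as they then stand; what a row does not reach is not made up. A row lasts 1/8 s, in which the tool goes at most 62.5 mm and 10.7 degrees, less where a joint would pass 70% of its speed; a pose out of reach is approached as far as the arm can. A call is refused whole if a number of a shift passes 1 or a number of a turn 1, either way. A call with a gripper value outside its range is refused whole. The fingers move at their own pace and stop on an object; FORCE is the grip in N (left out, the last holds). Time passes only in rows, so rows that do not move let the fingers close. It gives the time, the measured TCP pose, the force, the opening and the grip force at its end, in the units of the state.
- r.get_state(): the state, without advancing time (a new reading comes with each control period).
- r.snapshot(name): name is "scene" or "top" or "wrist"; returns the picture (384x512x3 uint8, red, green, blue); there is no depth.
- r.camera_model(name): a dict with "intrinsics" (3x3 intrinsics, pixels), "R" (3x3) and "t" (3): a world point X has camera coordinates R X + t; the wrist camera has in their place "T_tool_cam" (4x4, takes a point from camera to tool coordinates, whose origin is the TCP and whose axes are the flange's). Camera axes: x right, y down, z forward; pixel columns grow to the right and rows downward; lengths in m; the calibration is good to about 2 mm. A picture is of the moment at which its call begins: read the wrist's pose just before it. camera_model takes no time and is no camera call.
- r.sign_off(): hands the job in; it is judged then, once.
Trained networks look in the newest picture that a camera, given by its name, has taken for a name from the list of things; names that differ only in an ending like _2 or _b are one class to them, and where a whole thing is asked for, a point or a joint stands for the part that bears it (a point fixed in the world has none). Each returns a list of dicts, best first, with "conf" (0 to 1); they miss things now and then, are a little off and sometimes report something else, mostly with a low value. They report only what shows in the picture. A call takes as long as a camera call. They do not tell look-alikes from the thing itself.
- r.masks_of(label, camera): "region" (384x512 bool, what is visible of it) and "rect" ([centre column, centre row, width, height] in pixels, round what is visible of it).
- r.landmark_of(label, camera): "at" ([column, row] in pixels: a listed point, or the origin of a listed thing).
The state is a dict: "time": time; "joint_pos": joint angles; "qvel": joint speeds; "tau": joint torques, N m; "tcp_pos": TCP position; "tool_rot": TCP orientation; "contact_force": force on the tool from outside, world axes, zero at the start; "torque": the same for the moment, N m; "opening": finger opening in m; "finger_force": force on a finger pad.
Only numpy, scipy, OpenCV 4.12 (cv2) and the standard library are available. Lean on these libraries where they do the work, as an engineer would, in place of code of your own. Each camera call takes 0.05 s, during which the arm holds its last target. There are 200 camera calls.

## Working session

There is one attempt and no reset: what is moved stays moved. The work goes in short steps, Python scripts to look and compute and a shell command to move; the robot and the scene stay as the last step left them, time stands still between calls to the robot, and variables do not carry over. Pictures are saved under pics/ and viewed, at most 14 in all, crops included, and the job is handed in when it is done.

```bash
mkdir -p pics; ls; cat > h.py <<'E'
import numpy as np, cv2
from bench import r
from scipy.spatial.transform import Rotation as R
def snap(c,name=None):
    s=r.get_state(); im=r.snapshot(c)
    if name: cv2.imwrite(f'pics/{name}.png',im[:,:,::-1])
    return s,im
def ray(c,px,s=None):
    m=r.camera_model(c); K=np.array(m['intrinsics']); d=np.linalg.solve(K,[px[0],px[1],1.])
    if 'R' in m:
        Rm=np.array(m['R']); return -Rm.T@np.array(m['t']), Rm.T@d
    T=np.array(m['T_tool_cam']); Q=R.from_quat(s['tool_rot']).as_matrix()
    return Q@T[:3,3]+np.array(s['tcp_pos']), Q@T[:3,:3]@d
def onz(c,px,z,s=None):
    o,d=ray(c,px,s); return o+d*(z-o[2])/d[2]
def proj(c,X,s=None):
    m=r.camera_model(c); K=np.array(m['intrinsics'])
    if 'R' in m: p=np.array(m['R'])@X+np.array(m['t'])
    else:
        T=np.array(m['T_tool_cam']); Q=R.from_quat(s['tool_rot']).as_matrix()
        p=T[:3,:3].T@(Q.T@(np.array(X)-s['tcp_pos'])-T[:3,3])
    p=K@p; return p[:2]/p[2]
def yawof(s):
    Q=R.from_quat(s['tool_rot']).as_matrix(); return np.arctan2(Q[1,0],Q[0,0])
def go(X,yaw=None,s=None):
    """remaining shift in tool axes, units of 60mm, and turn about tool z in 8deg units; yaw= world heading of tool y (mod pi)"""
    s=s or r.get_state(); Q=R.from_quat(s['tool_rot']).as_matrix()
    d=Q.T@(np.array(X)-s['tcp_pos'])/.06
    a=None
    if yaw is not None:
        c=np.arctan2(Q[1,1],Q[0,1]); e=(yaw-c+np.pi/2)%np.pi-np.pi/2; a=-np.degrees(e)/8
    tilt=np.degrees(np.arccos(-Q[2,2]))
    print('shift',d.round(3),'turnz',None if a is None else round(a,3),'tilt',round(tilt,2),'j6',round(s['joint_pos'][5],2),'t',round(s['time'],2)); return d,a
E
python3 - <<'E'
from h import *
s,a=snap('top','top0'); 
for l in ['pot','lid','lid_handle','ring_knob_far','ring_knob_near','valve_grip','valve_axis','module0','module0_mid','pot_floor','phone','cell_box','probe']:
    print(l,[(np.round(d['at'],1).tolist(),round(d['conf'],2)) for d in r.landmark_of(l,'top')][:6])
snap('scene','scene0'); 
print(s['time'],R.from_quat(s['tool_rot']).as_matrix().round(2).tolist()); print(r.camera_model('wrist'))
E
```

```text
pics
pot [([352.1, 207.4], 0.63)]
lid [([129.6, 236.1], 0.86), ([324.3, 197.8], 0.79), ([208.9, 155.1], 0.72), ([260.5, 216.7], 0.63)]
lid_handle [([204.7, 149.6], 0.94), ([323.3, 192.0], 0.8), ([260.2, 218.0], 0.59), ([127.0, 236.3], 0.59), ([382.9, 226.8], 0.56)]
ring_knob_far [([281.8, 203.3], 0.56)]
ring_knob_near [([234.4, 234.6], 0.97), ([355.7, 206.6], 0.28)]
valve_grip [([245.9, 154.4], 0.54), ([216.0, 218.0], 0.52)]
valve_axis [([220.6, 206.0], 0.7)]
module0 [([383.6, 228.0], 0.65), ([356.0, 207.4], 0.64), ([378.6, 202.1], 0.43), ([358.0, 228.4], 0.41)]
module0_mid [([384.7, 200.3], 0.55)]
pot_floor [([353.6, 206.3], 0.49)]
phone [([299.1, 163.9], 0.67), ([215.9, 219.7], 0.35)]
cell_box [([249.1, 154.7], 0.73)]
probe [([247.9, 152.6], 0.58), ([350.9, 172.3], 0.56)]
0.0 [[-0.97, -0.22, -0.0], [-0.22, 0.97, 0.0], [0.0, 0.0, -1.0]]
{'intrinsics': array([[273.17658477,   0.        , 260.1711037 ],
       [  0.        , 273.17658477, 193.40047872],
       [  0.        ,   0.        ,   1.        ]]), 'T_tool_cam': array([[-2.15859949e-04, -9.50780259e-01, -3.09865862e-01,
         7.87980462e-02],
       [ 9.99999968e-01, -1.63932485e-04, -1.93619817e-04,
         4.07184660e-04],
       [ 1.33292819e-04, -3.09865894e-01,  9.50780264e-01,
        -1.25736855e-01],
       [ 0.00000000e+00,  0.00000000e+00,  0.00000000e+00,
         1.00000000e+00]])}
```

View pics/top0.png

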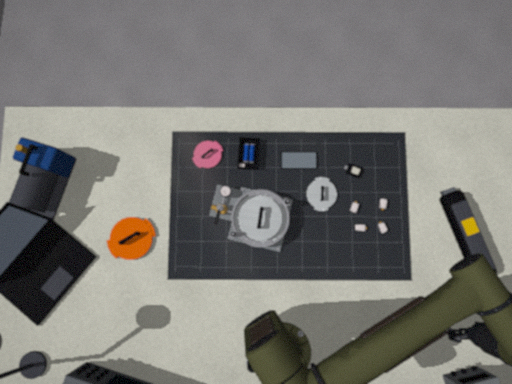

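View pics/scene0.png

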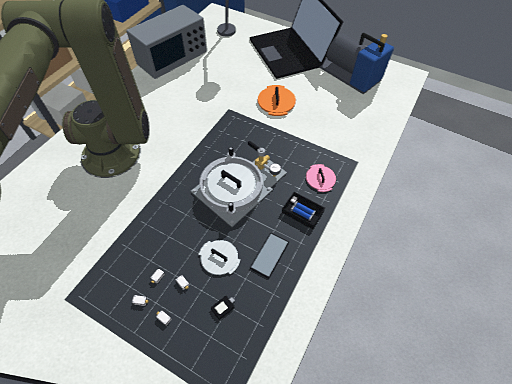

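```bash
python3 - <<'E'
from h import *
for n,p,z in [('lid',(262,217),.09),('smalllid',(322,193),.01),('m',(354,207),.02),('m',(383,203),.02),('m',(360,228),.02),('m',(383,228),.02),('probe',(354,171),.01),('phone',(299,160),.008),('box',(249,153),.03),('pink',(208,154),.01),('orange',(131,238),.01),('valveax',(225,211),.1),('levertip',(216,222),.1),('mat',(411,279),0),('mat',(168,278),0),('mat',(172,131),0)]:
    print(n,p,onz('top',p,z).round(3))
for a in r.snapshot('top'),: cv2.imwrite('pics/crop.png',cv2.resize(a[130:290,165:415,::-1],None,fx=3.2,fy=3.2,interpolation=cv2.INTER_CUBIC))
E
```

```text
lid (262, 217) [0.506 0.077 0.09 ]
smalllid (322, 193) [ 0.609 -0.164  0.01 ]
m (354, 207) [ 0.552 -0.289  0.02 ]
m (383, 203) [ 0.569 -0.404  0.02 ]
m (360, 228) [ 0.469 -0.31   0.02 ]
m (383, 228) [ 0.47  -0.401  0.02 ]
probe (354, 171) [ 0.699 -0.295  0.01 ]
phone (299, 160) [ 0.744 -0.073  0.008]
box (249, 153) [0.768 0.129 0.03 ]
pink (208, 154) [0.768 0.296 0.01 ]
orange (131, 238) [0.427 0.595 0.01 ]
valveax (225, 211) [0.528 0.216 0.1  ]
levertip (216, 222) [0.486 0.25  0.1  ]
mat (411, 279) [ 0.271 -0.509  0.   ]
mat (168, 278) [0.272 0.445 0.   ]
mat (172, 131) [0.866 0.448 0.   ]
```

View pics/crop.png

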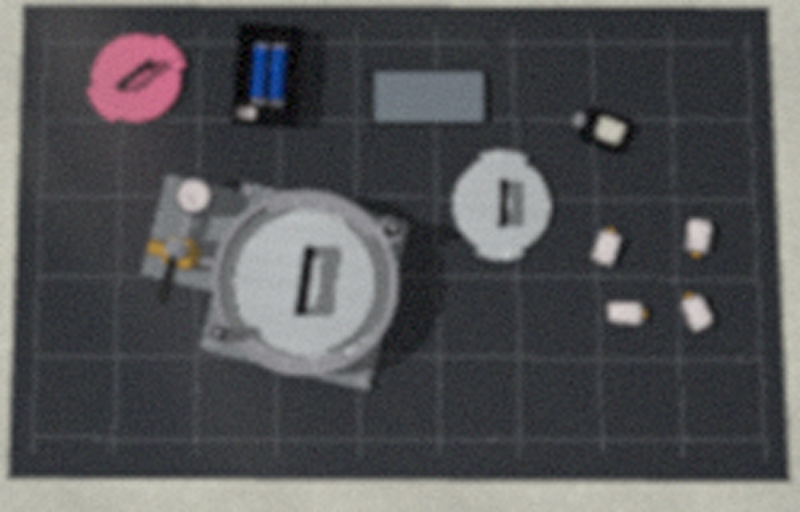

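```bash
python3 -m jog '[[-0.59,0.735,-0.067,0,0,0,1],[-0.59,0.735,-0.067,0,0,0,1],[-0.59,0.735,-0.067,0,0,0,1],[-0.59,0.735,-0.067,0,0,0,1],[-0.59,0.735,-0.067,0,0,0,1]]' >/dev/null; python3 -m jog '[[-0.59,0.735,-0.067,0,0,0,1],[-0.59,0.735,-0.067,0,0,0,1],[-0.59,0.735,-0.067,0,0,0,1],[-0.59,0.735,-0.067,0,0,0,1],[-0.59,0.735,-0.067,0,0,0,1]]'; python3 -m jog '[[-0.59,0.735,-0.067,0,0,0,1],[-0.59,0.735,-0.067,0,0,0,1],[-0.59,0.735,-0.067,0,0,0,1],[0,0,0,0,0,0.97,1],[0,0,0,0,0,0.97,1]]'; python3 -m jog '[[0,0,0,0,0,0.97,1],[0,0,0,0,0,0,1]]'
python3 - <<'E'
from h import *
s,a=snap('wrist','w1'); go([.46,.08,.30],np.radians(80))
for l in ['lid','lid_handle','ring_knob_far','ring_knob_near','valve_grip','valve_axis','pot_floor','pot']:
    print(l,[(np.round(d['at'],1).tolist(),round(d['conf'],2)) for d in r.landmark_of(l,'wrist')][:4])
E
```

```text
time: 2.05
tcp_pos: [0.3811, -0.0734, 0.2892]
tool_rot: [-0.113, 0.994, 0.0, 0.001]
contact_force: [0.7, -0.7, 1.0]
opening: 0.0855
finger_force: 0.0
time: 2.68
tcp_pos: [0.4546, 0.0783, 0.3003]
tool_rot: [0.024, 1.0, -0.0, -0.0]
contact_force: [-0.5, -0.3, 0.6]
opening: 0.0852
finger_force: 0.0
time: 2.92
tcp_pos: [0.4544, 0.0775, 0.3007]
tool_rot: [0.089, 0.996, 0.0, 0.0]
contact_force: [0.4, -0.9, 0.2]
opening: 0.0855
finger_force: 0.0
shift [-0.084  0.058  0.011] turnz -0.016 tilt 0.01 j6 -2.36 t 2.98
lid [([274.4, 199.5], 0.92), ([140.8, 266.0], 0.84), ([408.5, 301.6], 0.59)]
lid_handle [([139.1, 276.2], 0.9), ([414.4, 314.5], 0.76), ([270.8, 209.5], 0.65)]
ring_knob_far [([208.4, 261.1], 0.9), ([68.1, 250.3], 0.66)]
ring_knob_near [([344.1, 148.2], 0.78)]
valve_grip [([400.9, 180.6], 0.56), ([36.4, 215.9], 0.51)]
valve_axis [([394.2, 214.1], 0.91)]
pot_floor []
pot [([402.2, 181.0], 0.35)]
```

View pics/w1.png

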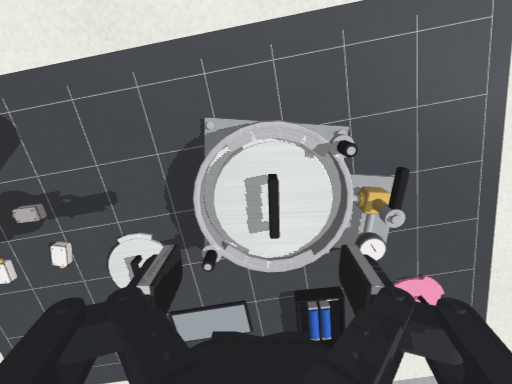

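```bash
python3 - <<'E'
from h import *
s=r.get_state()
P=lambda p,z: onz('wrist',p,z,s)
kn=P((348,149),.102);kf=P((208,264),.102)
print('knobs',kn.round(4),kf.round(4),'mid',((kn+kf)/2).round(4),'dist',np.linalg.norm(kn-kf))
kn2=P((344,148),.086);kf2=P((208.4,261),.086);print('lm mid',((kn2+kf2)/2).round(4),np.linalg.norm(kn2-kf2),kn2.round(4))
d=kf-kn; print('yaw from knobs',np.arctan2(d[1],d[0])+np.pi/4)
h1=P((272,176),.094);h2=P((275,238),.094);hm=P((270.8,209.5),.088);print('handle',h1.round(4),h2.round(4),((h1+h2)/2).round(4),np.linalg.norm(h1-h2),'lm',hm.round(4), 'yaw',np.arctan2(*(h2-h1)[[1,0]]))
va=P((394.2,214.1),.09);vt=P((403,169),.098);print('valve ax',va.round(4),'tip',vt.round(4),np.linalg.norm(va-vt)); m=(kn+kf)/2
print('valve dist',np.linalg.norm((va-m)[:2]),'yaw',np.arctan2(*(va-m)[[1,0]])-np.pi/2)
E
```

```text
knobs [0.4449 0.1857 0.102 ] [ 0.5677 -0.0148  0.102 ] mid [0.5063 0.0854 0.102 ] dist 0.23506646744692372
lm mid [0.5093 0.0836 0.086 ] 0.23978020678428144 [0.4461 0.1855 0.086 ]
yaw from knobs -0.23552695892209607
handle [0.4634 0.0915 0.094 ] [0.5493 0.0812 0.094 ] [0.5064 0.0864 0.094 ] 0.08648796820325748 lm [0.5099 0.0824 0.088 ] yaw -0.11902492831361267
valve ax [0.5448 0.2425 0.09  ] tip [0.4824 0.2513 0.098 ] 0.06359261695248097
valve dist 0.16174670997921398 yaw -0.24050877979757068
```

```bash
python3 - <<'E'
from h import *
go([.445,.186,.092],1.35)
Q=R.from_quat(r.get_state()['tool_rot']).as_matrix()
c=np.array([.507,.085]);a=np.radians(np.arange(122.4,215,15)); p=np.c_[c+.12*np.c_[np.cos(a),np.sin(a)],0*a]
yaw=1.35; y=np.array([np.cos(yaw),np.sin(yaw),0]); x=np.array([-np.sin(yaw),np.cos(yaw),0])
d=np.diff(p,axis=0)/.06; print(np.c_[d@x,d@y].round(2).tolist(), Q.round(2).tolist())
E
```

```text
shift [0.477 1.752 3.477] turnz 0.299 tilt 0.01 j6 -2.36 t 3.38
[[0.32, -0.41], [0.2, -0.48], [0.07, -0.52], [-0.07, -0.52], [-0.2, -0.48], [-0.32, -0.41]] [[-0.98, 0.18, -0.0], [0.18, 0.98, 0.0], [0.0, 0.0, -1.0]]
```

```bash
python3 -m jog '[[0.16,0.58,0,0,0,0.3,0.6],[0.16,0.58,0,0,0,0,0.6],[0.16,0.58,0.4,0,0,0,0.6],[0,0,0.8,0,0,0,0.6],[0,0,0.8,0,0,0,0.6]]' 40 >/dev/null;  python3 -m jog '[[0,0,0.8,0,0,0,0.6],[0,0,0.67,0,0,0,0.6],[0,0,0,0,0,0,0.6],[0,0,0,0,0,0,0],[0,0,0,0,0,0,0]]'; python3 -m jog '[[0,0,0,0,0,0,0],[0,0,0,0,0,0,0],[0,0,0,0,0,0,0]]'
```

```text
time: 4.62
tcp_pos: [0.4489, 0.1874, 0.0951]
tool_rot: [0.11, 0.994, 0.003, 0.002]
contact_force: [0.2, 3.7, 1.2]
opening: 0.0164
finger_force: 39.6
time: 5.0
tcp_pos: [0.449, 0.1875, 0.0951]
tool_rot: [0.11, 0.994, 0.003, 0.002]
contact_force: [0.0, 5.8, 4.2]
opening: 0.017
finger_force: 39.4
```

```bash
python3 -m jog '[[0.16,-0.2,0,0,0,0,0],[0.16,-0.21,0,0,0,0,0],[0.1,-0.24,0,0,0,0,0],[0.1,-0.24,0,0,0,0,0],[0.04,-0.26,0,0,0,0,0]]'; python3 -m jog '[[0.03,-0.26,0,0,0,0,0],[-0.03,-0.26,0,0,0,0,0],[-0.04,-0.26,0,0,0,0,0],[-0.1,-0.24,0,0,0,0,0],[-0.1,-0.24,0,0,0,0,0]]';python3 -m jog '[[-0.16,-0.21,0,0,0,0,0],[-0.16,-0.2,0,0,0,0,0],[0,0,0,0,0,0,0],[0,0,0,0,0,0,0]]'
```

```text
time: 5.62
tcp_pos: [0.3982, 0.1288, 0.0948]
tool_rot: [0.109, 0.994, 0.004, -0.001]
contact_force: [-16.1, 6.4, 13.8]
opening: 0.0165
finger_force: 41.2
time: 6.25
tcp_pos: [0.3984, 0.0487, 0.0946]
tool_rot: [0.11, 0.994, 0.001, 0.002]
contact_force: [1.2, 1.6, 4.9]
opening: 0.0166
finger_force: 40.5
time: 6.75
tcp_pos: [0.4121, 0.0219, 0.0943]
tool_rot: [0.111, 0.994, 0.002, 0.002]
contact_force: [1.3, 7.7, 2.5]
opening: 0.0167
finger_force: 41.4
```

```bash
python3 -m jog '[[0,0,0,0,0,0,0.6],[0,0,0,0,0,0,0.6],[0,0,-0.6,0,0,0,0.6],[0,0,-0.4,0,0,0,0.6],[-0.68,0.695,0,0,0,0,0.6]]'; python3 -m jog '[[-0.68,0.695,0,0,0,0,0.6],[0,0,0,0,0,-0.7,0.6],[0,0,0,0,0,0,0.6]]'
python3 - <<'E'
from h import *
s,a=snap('wrist','w2')
go([.51,.0855,.086],1.45,s)
for l in ['lid','lid_handle','ring_knob_far','ring_knob_near']:
    print(l,[(np.round(d['at'],1).tolist(),round(d['conf'],2)) for d in r.landmark_of(l,'wrist')][:4])
E
```

```text
time: 7.38
tcp_pos: [0.4611, 0.0519, 0.1583]
tool_rot: [0.111, 0.994, 0.003, 0.005]
contact_force: [0.8, 0.5, 2.2]
opening: 0.0512
finger_force: 0.0
time: 7.75
tcp_pos: [0.5085, 0.0836, 0.1514]
tool_rot: [0.062, 0.998, -0.001, -0.001]
contact_force: [0.5, 0.8, 0.8]
opening: 0.0514
finger_force: 0.0
shift [-0.023  0.036  1.09 ] turnz -0.027 tilt 0.16 j6 -2.25 t 7.75
lid [([68.8, 284.8], 0.91)]
lid_handle [([53.3, 305.8], 0.74), ([261.4, 217.7], 0.58)]
ring_knob_far []
ring_knob_near [([145.4, 80.2], 0.94)]
```

View pics/w2.png

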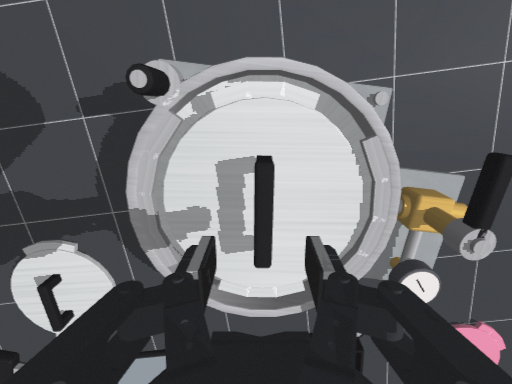

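```bash
python3 - <<'E'
from h import *
s=r.get_state()
h=[onz('wrist',p,.094,s) for p in ((264,160),(262,267))]; print(h, (h[0]+h[1])/2,np.linalg.norm(h[0]-h[1]))
k=onz('wrist',(138,78),.102,s);print(k)
E
python3 -m jog '[[0,0.04,0.55,0,0,0,0.6],[0,0,0.54,0,0,0,0.6],[0,0,0,0,0,0,0.6],[0,0,0,0,0,0,0],[0,0,0,0,0,0,0]]' 80;  python3 -m jog '[[0,0,0,0,0,0,0],[0,0,0,0,0,0,0],[0,0,-0.3,0,0,0,0],[0,0,-0.3,0,0,0,0],[0,0,0,0,0,0,0]]'
```

```text
[array([0.46640006, 0.09220665, 0.094     ]), array([0.55013504, 0.0804776 , 0.094     ])] [0.50826755 0.08634213 0.094     ] 0.08455245602881871
[0.40613372 0.02347314 0.102     ]
time: 8.62
tcp_pos: [0.5097, 0.0865, 0.089]
tool_rot: [0.062, 0.998, 0.001, 0.001]
contact_force: [-0.6, -6.6, 2.3]
opening: 0.0152
finger_force: 5.4
time: 9.25
tcp_pos: [0.5098, 0.0868, 0.1252]
tool_rot: [0.062, 0.998, 0.001, 0.002]
contact_force: [0.2, 0.6, -5.2]
opening: 0.0126
finger_force: 78.6
```

```bash
python3 -m jog '[[0,0,-0.4,0,0,0,0],[0,0,-0.4,0,0,0,0],[0.12,-0.43,0,0,0,0,0],[0.245,-0.86,0,0,0,0,0],[0.245,-0.86,0,0,0,0,0]]';  python3 -m jog '[[0.245,-0.86,0,0,0,0,0],[0.245,-0.86,0,0,0,0,0],[0.125,-0.43,0,0,0,0,0],[0,0,0.5,0,0,0,0],[0,0,0.5,0,0,0,0]]'; python3 -m jog '[[0,0,0.5,0,0,0,0],[0,0,0.3,0,0,0,0],[0,0,0.1,0,0,0,0],[0,0,0,0,0,0,0]]'
python3 - <<'E'
from h import *
go([.405,-.16,.045])
E
```

```text
time: 9.88
tcp_pos: [0.4556, -0.0381, 0.1702]
tool_rot: [0.061, 0.998, 0.0, -0.001]
contact_force: [1.2, 0.0, -4.2]
opening: 0.0121
finger_force: 78.7
time: 10.5
tcp_pos: [0.4036, -0.1608, 0.1098]
tool_rot: [0.062, 0.998, 0.001, 0.0]
contact_force: [-0.0, 0.5, -6.1]
opening: 0.012
finger_force: 78.9
time: 11.0
tcp_pos: [0.4044, -0.1607, 0.0574]
tool_rot: [0.062, 0.998, -0.0, 0.0]
contact_force: [-0.4, 0.1, -5.7]
opening: 0.0123
finger_force: 78.7
shift [-0.009  0.013  0.207] turnz None tilt 0.03 j6 -1.78 t 11.0
```

```bash
python3 -m jog '[[0,0,0.1,0,0,0,0],[0,0,0.06,0,0,0,0],[0,0,0.04,0,0,0,0],[0,0,0.02,0,0,0,0],[0,0,0,0,0,0,0]]';  python3 -m jog '[[0,0,0,0,0,0,0.6],[0,0,0,0,0,0,0.6],[0,0,0,0,0,0,0.6],[0,0,-0.3,0,0,0,0.6],[0,0,-0.5,0,0,0,0.6]]'; python3 -m jog '[[0,0,-0.9,0,0,0,0.6],[-0.3,-0.8,-0.4,0,0,0,0.6],[-0.3,-0.8,-0.4,0,0,0,0.6],[-0.3,-0.8,-0.4,0,0,0,0.6],[-0.3,-0.8,-0.4,0,0,0,0.6]]'; python3 -m jog '[[0,0,0,0,0,0,1]]'
python3 - <<'E'
from h import *
s,a=snap('wrist','w3')
print(s['time'],s['tcp_pos'])
for l in ['module0','module0_mid','lid']:
    print(l,[(np.round(d['at'],1).tolist(),round(d['conf'],2)) for d in r.landmark_of(l,'wrist')][:6])
E
```

```text
time: 11.62
tcp_pos: [0.4043, -0.1608, 0.0452]
tool_rot: [0.062, 0.998, -0.0, 0.0]
contact_force: [-4.7, 2.9, 3.6]
opening: 0.0121
finger_force: 80.0
time: 12.25
tcp_pos: [0.4034, -0.1607, 0.0915]
tool_rot: [0.062, 0.998, -0.0, -0.001]
contact_force: [-0.5, 0.1, -0.1]
opening: 0.0515
finger_force: 0.0
time: 12.88
tcp_pos: [0.4521, -0.362, 0.2425]
tool_rot: [0.062, 0.998, -0.0, 0.0]
contact_force: [0.9, 1.5, 0.7]
opening: 0.0513
finger_force: 0.0
time: 13.0
tcp_pos: [0.4522, -0.3631, 0.2419]
tool_rot: [0.064, 0.998, -0.0, -0.0]
contact_force: [-0.2, 0.5, 0.3]
opening: 0.0678
finger_force: 0.0
13.0 [ 0.45221178 -0.3631071   0.24189502]
module0 [([321.3, 225.0], 0.91), ([239.4, 246.4], 0.74), ([239.0, 182.5], 0.7), ([299.9, 178.9], 0.63)]
module0_mid [([240.5, 249.7], 0.71)]
lid [([412.2, 109.8], 0.81), ([407.0, 248.9], 0.79)]
```

View pics/w3.png

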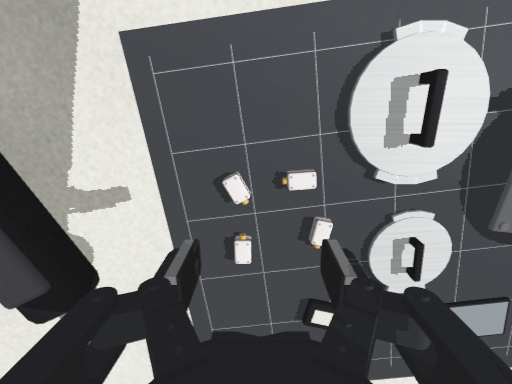

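```bash
cat >> h.py <<'E'
def modules(s,im,guess):
    g=im.astype(int); w=((g.min(2)>150)&(g.max(2)-g.min(2)<40)).astype(np.uint8); n,lab=cv2.connectedComponents(w); out=[]
    for p in guess:
        y0,x0=int(p[1]),int(p[0]); L=lab[y0-3:y0+4,x0-3:x0+4]; k=np.bincount(L[L>0]).argmax()
        ys,xs=np.nonzero(lab==k)
        q=np.array([onz('wrist',(a,b),.02,s)[:2] for a,b in zip(xs,ys)])
        (c,(a,b),th)=cv2.minAreaRect((q*1000).astype(np.float32)); th=np.radians(th)+(0 if a>b else np.pi/2)
        out.append((np.array(c)/1000,th,(a,b),len(xs)))
    return out
E
python3 - <<'E'
from h import *
s=r.get_state(); im=cv2.imread('pics/w3.png')[:,:,::-1]
for c,th,ab,n in modules(s,im,[(237,188),(301,181),(321,232),(243,249)]):
    print(c.round(4),'long heading',round(np.degrees(th)%180,1),np.round(ab,1),n)
for p,z in [((437,108),.05),((412.2,109.8),.006)]: print(onz('wrist',p,z,s))
E
```

```text
[ 0.4751 -0.3925] long heading 21.7 [37.  25.6] 499
[ 0.4749 -0.306 ] long heading 86.9 [36.8 23.3] 479
[ 0.5545 -0.2842] long heading 162.0 [22.9 37.4] 352
[ 0.5704 -0.399 ] long heading 172.3 [21.8 36. ] 365
[ 0.40113119 -0.15492383  0.05      ]
[ 0.40333273 -0.15893792  0.006     ]
```

```bash
python3 - <<'E'
from h import *
go([.5704,-.399,.022],np.radians(82.3))
E
```

```text
shift [-2.047 -0.416  3.653] turnz 0.082 tilt 0.04 j6 -1.37 t 13.2
```

```bash
python3 -m jog '[[-0.68,-0.14,0.3,0,0,0.08,0.6],[-0.68,-0.14,0.3,0,0,0,0.6],[-0.68,-0.14,0.3,0,0,0,0.6],[0,0,0.8,0,0,0,0.6],[0,0,0.8,0,0,0,0.6]]' 40 >/dev/null; python3 -m jog '[[0,0,0.6,0,0,0,0.6],[0,0,0.4,0,0,0,0.6],[0,0,0.15,0,0,0,0.6],[0,0,0,0,0,0,0.6],[0,0,0,0,0,0,0]]'; python3 -m jog '[[0,0,0,0,0,0,0],[0,0,0,0,0,0,0],[0,0,0,0,0,0,0]]'; python3 -m jog '[[0,0,-0.5,0,0,0,0],[0,0,-0.8,0,0,0,0],[0,0,-0.9,0,0,0,0],[0,0,0,0,0,0,0]]'; python3 - <<'E'
from h import *
go([.516,.128,.038],np.radians(80))
E
```

```text
time: 14.45
tcp_pos: [0.5707, -0.4012, 0.0247]
tool_rot: [0.067, 0.998, -0.001, 0.001]
contact_force: [0.9, -0.1, 1.0]
opening: 0.0343
finger_force: 0.0
time: 14.82
tcp_pos: [0.5708, -0.4014, 0.0247]
tool_rot: [0.067, 0.998, -0.001, 0.001]
contact_force: [0.3, 1.9, 5.3]
opening: 0.0232
finger_force: 40.9
time: 15.32
tcp_pos: [0.5717, -0.4025, 0.1617]
tool_rot: [0.067, 0.998, -0.002, 0.005]
contact_force: [-1.1, -0.3, -0.3]
opening: 0.0228
finger_force: 40.2
shift [2.129 8.644 2.008] turnz 0.284 tilt 0.59 j6 -1.38 t 15.32
```

```bash
python3 -m jog '[[0.213,0.864,0,0,0,0,0],[0.213,0.864,0,0,0,0,0],[0.213,0.864,0,0,0,0,0],[0.213,0.864,0,0,0,0,0],[0.213,0.864,0,0,0,0,0]]' >/dev/null;python3 -m jog '[[0.213,0.864,0,0,0,0,0],[0.213,0.864,0,0,0,0,0],[0.213,0.864,0,0,0,0,0],[0.213,0.864,0,0,0,0,0],[0.213,0.864,0,0,0,0.14,0]]'>/dev/null; python3 -m jog '[[0,0,0,0,0,0.14,0],[0,0,0.6,0,0,0,0],[0,0,0.6,0,0,0,0],[0,0,0,0,0,0,0]]'
python3 - <<'E'
from h import *
go([.516,.128,.0395],np.radians(80))
s,a=snap('wrist','w4')
E
```

```text
time: 17.08
tcp_pos: [0.511, 0.1283, 0.0795]
tool_rot: [0.087, 0.996, -0.002, -0.003]
contact_force: [-0.2, -0.4, 0.2]
opening: 0.0227
finger_force: 40.2
shift [-0.086  0.012  0.666] turnz -0.003 tilt 0.37 j6 -2.37 t 17.07
```

View pics/w4.png

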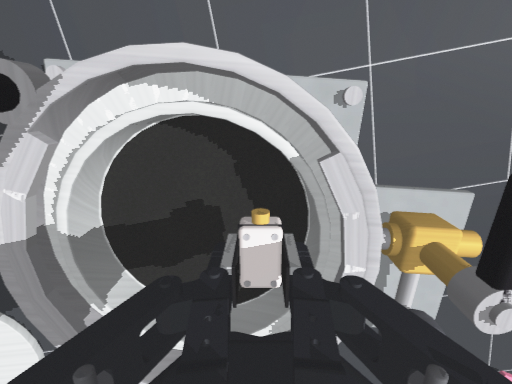

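```bash
python3 - <<'E'
from h import *
s=r.get_state()
P=np.array([onz('wrist',p,.014,s)[:2] for p in [(100,205),(310,208),(193,113),(130,143),(280,146),(300,255),(115,262)]])
A=np.c_[2*P,np.ones(len(P))]; x=np.linalg.lstsq(A,(P**2).sum(1),rcond=None)[0]
print(x[:2],np.sqrt(x[2]+x[:2]@x[:2])); print(P.round(4))
E
```

```text
[0.51366685 0.08585436] 0.08113083641036686
[[0.485  0.0109]
 [0.515  0.1673]
 [0.4322 0.097 ]
 [0.4442 0.0481]
 [0.4647 0.152 ]
 [0.5538 0.1546]
 [0.5342 0.0055]]
```

```bash
python3 -m jog '[[-0.14,0.01,0.3,0,0,0,0],[0,0,0.25,0,0,0,0],[0,0,0.1,0,0,0,0],[0,0,0,0,0,0,0]]'; python3 -m jog '[[0,0,0.02,0,0,0,0],[0,0,0,0,0,0,0.4],[0,0,0,0,0,0,0.4],[0,0,0,0,0,0,0.4],[0,0,-0.3,0,0,0,0.4]]'; python3 -m jog '[[0,0,-0.9,0,0,0,0.4],[0,0,-0.9,0,0,0,0.6],[0,-0.9,-0.3,0,0,0,0.6],[0,-0.9,-0.3,0,0,0,0.6],[0,-0.9,-0.3,0,0,0,0.6]]' ; python3 -m jog '[[0.1,-0.95,0,0,0,0,0.6],[0.1,-0.95,0,0,0,0,0.6],[0.1,-0.95,0,0,0,0,0.6],[0.1,-0.95,0,0,0,0,0.6],[0,-0.3,0,0,0,0,0.6]]' 
python3 - <<'E'
from h import *
s,im=snap('wrist','w5')
print(s['tcp_pos'],s['time'])
for p in [(.4751,-.3925),(.4749,-.306),(.5545,-.2842)]: print(proj('wrist',[*p,.02],s).round())
try:
  for c,th,ab,n in modules(s,im,[proj('wrist',[*p,.02],s) for p in [(.4751,-.3925),(.4749,-.306),(.5545,-.2842)]]):
    print(c.round(4),'long heading',round(np.degrees(th)%180,1),np.round(ab,1),n)
except Exception as e: print(e)
go([.5545,-.2842,.024],np.radians(72))
E
```

```text
time: 17.62
tcp_pos: [0.521, 0.1288, 0.0433]
tool_rot: [0.087, 0.996, -0.0, -0.0]
contact_force: [0.4, 0.7, -0.1]
opening: 0.0231
finger_force: 40.2
time: 18.25
tcp_pos: [0.5204, 0.1285, 0.0599]
tool_rot: [0.087, 0.996, -0.001, -0.001]
contact_force: [-0.5, -0.9, 0.3]
opening: 0.0347
finger_force: 0.0
time: 18.88
tcp_pos: [0.4928, -0.0321, 0.225]
tool_rot: [0.086, 0.996, 0.0, 0.001]
contact_force: [1.0, -0.5, -0.6]
opening: 0.051
finger_force: 0.0
time: 19.5
tcp_pos: [0.4258, -0.2714, 0.2243]
tool_rot: [0.089, 0.996, -0.0, 0.001]
contact_force: [0.0, 0.9, -0.9]
opening: 0.0514
finger_force: 0.0
[ 0.42577434 -0.27138885  0.22427286] 19.5
[176. 223.]
[240. 212.]
[267. 262.]
[ 0.4744 -0.3945] long heading 21.9 [37.9 30.5] 571
[ 0.4756 -0.3095] long heading 86.7 [37.2 23.5] 479
[ 0.5554 -0.2881] long heading 161.3 [23.2 38. ] 402
shift [-2.145  0.181  3.335] turnz 0.98 tilt 0.08 j6 -1.58 t 19.55
```

```bash
python3 -m jog '[[-0.72,0.05,0.2,0,0,0,0.6],[-0.72,0.05,0.2,0,0,0,0.6],[-0.72,0.05,0.2,0,0,0,0.6],[0,0,0.7,0,0,0.98,0.6],[0,0,0.8,0,0,0,0.6]]' >/dev/null; python3 -m jog '[[0,0,0.7,0,0,0,0.6],[0,0,0.4,0,0,0,0.6],[0,0,0.14,0,0,0,0.6],[0,0,0,0,0,0,0.6],[0,0,0,0,0,0,0]]'; python3 -m jog '[[0,0,0,0,0,0,0],[0,0,0,0,0,0,0],[0,0,0,0,0,0,0]]'; python3 -m jog '[[0,0,-0.5,0,0,0,0],[0,0,-0.8,0,0,0,0],[0,0,-0.9,0,0,0,0],[0,0,0,0,0,-0.98,0],[0,0,0,0,0,0,0]]'; python3 - <<'E'
from h import *
go([.505,.044,.041],np.radians(80))
E
```

```text
time: 20.8
tcp_pos: [0.5573, -0.2825, 0.0242]
tool_rot: [0.155, 0.988, -0.0, 0.001]
contact_force: [-0.1, 0.0, 1.2]
opening: 0.0342
finger_force: 0.0
time: 21.18
tcp_pos: [0.5573, -0.2826, 0.0242]
tool_rot: [0.155, 0.988, -0.0, 0.001]
contact_force: [0.4, 0.5, 6.3]
opening: 0.0232
finger_force: 40.8
time: 21.8
tcp_pos: [0.5562, -0.282, 0.1543]
tool_rot: [0.087, 0.996, 0.0, 0.0]
contact_force: [-0.9, 0.3, -2.5]
opening: 0.0229
finger_force: 40.0
shift [1.788 5.201 1.891] turnz -0.004 tilt 0.05 j6 -1.6 t 21.8
```

```bash
python3 -m jog '[[0.298,0.867,0,0,0,0,0],[0.298,0.867,0,0,0,0,0],[0.298,0.867,0,0,0,0,0],[0.298,0.867,0,0,0,0,0],[0.298,0.867,0,0,0,0,0]]' >/dev/null; python3 -m jog '[[0.298,0.867,0,0,0,0,0],[0,0,0,0,0,0,0],[0,0,0.6,0,0,0,0],[0,0,0.5,0,0,0,0],[0,0,0,0,0,0,0]]'
python3 - <<'E'
from h import *
go([.505,.044,.040],np.radians(80))
E
```

```text
time: 23.05
tcp_pos: [0.5027, 0.0425, 0.0849]
tool_rot: [0.088, 0.996, -0.001, -0.003]
contact_force: [-0.3, 0.2, 0.1]
opening: 0.0227
finger_force: 40.0
shift [-0.038  0.034  0.748] turnz -0.015 tilt 0.38 j6 -2.23 t 23.05
```

```bash
python3 -m jog '[[-0.04,0.03,0.3,0,0,0,0],[0,0,0.3,0,0,0,0],[0,0,0.12,0,0,0,0],[0,0,0,0,0,0,0]]'; python3 -m jog '[[0,0,0,0,0,0,0.4],[0,0,0,0,0,0,0.4],[0,0,0,0,0,0,0.4],[0,0,-0.3,0,0,0,0.4],[0,0,-0.9,0,0,0,0.4]]'; python3 -m jog '[[0,0,-0.9,0,0,0,0.6],[0,-0.9,-0.3,0,0,0,0.6],[0,-0.9,-0.3,0,0,0,0.6],[0,-0.9,-0.3,0,0,0,0.6],[0.1,-0.95,0,0,0,0,0.6]]' ; python3 -m jog '[[0.1,-0.95,0,0,0,0,0.6],[0.1,-0.95,0,0,0,0,0.6],[0,-0.9,0,0,0,0,0.6],[0,0,0,0,0,0,0.6]]' 
python3 - <<'E'
from h import *
s,im=snap('wrist','w6')
print(s['tcp_pos'],s['time'])
try:
  for c,th,ab,n in modules(s,im,[proj('wrist',[*p,.02],s) for p in [(.4751,-.3925),(.4749,-.306)]]):
    print(c.round(4),'long heading',round(np.degrees(th)%180,1),np.round(ab,1),n)
except Exception as e: print(e)
go([.4748,-.3935,.024],np.radians(111.7))
E
```

```text
time: 23.55
tcp_pos: [0.507, 0.0449, 0.0444]
tool_rot: [0.087, 0.996, -0.0, -0.001]
contact_force: [-0.1, -0.3, 0.6]
opening: 0.023
finger_force: 40.0
time: 24.18
tcp_pos: [0.5057, 0.0445, 0.1162]
tool_rot: [0.087, 0.996, -0.001, -0.002]
contact_force: [-0.4, 1.4, 0.6]
opening: 0.034
finger_force: 0.0
time: 24.8
tcp_pos: [0.4635, -0.1714, 0.2284]
tool_rot: [0.087, 0.996, -0.0, 0.002]
contact_force: [0.7, -0.5, -0.5]
opening: 0.0509
finger_force: 0.0
time: 25.3
tcp_pos: [0.4211, -0.336, 0.2259]
tool_rot: [0.089, 0.996, -0.0, -0.0]
contact_force: [-0.1, 0.7, 0.4]
opening: 0.0512
finger_force: 0.0
[ 0.42114606 -0.33597637  0.22589636] 25.3
[ 0.4745 -0.3961] long heading 22.2 [38.4 27.3] 528
[ 0.4755 -0.31  ] long heading 87.0 [36.9 23.5] 477
shift [-1.042 -0.81   3.365] turnz -3.983 tilt 0.02 j6 -1.45 t 25.35
```

```bash
python3 -m jog '[[-0.52,-0.41,0.2,0,0,0,0.6],[-0.52,-0.41,0.2,0,0,0,0.6],[0,0,0.5,0,0,-1,0.6],[0,0,0.5,0,0,-1,0.6],[0,0,0.5,0,0,-1,0.6]]' >/dev/null; python3 -m jog '[[0,0,0.5,0,0,-1,0.6],[0,0,0.5,0,0,0,0.6],[0,0,0.3,0,0,0,0.6],[0,0,0.16,0,0,0,0.6],[0,0,0,0,0,0,0.6]]'; python3 -m jog '[[0,0,0,0,0,0,0],[0,0,0,0,0,0,0],[0,0,0,0,0,0,0],[0,0,0,0,0,0,0]]'; python3 -m jog '[[0,0,-0.5,0,0,0,0],[0,0,-0.8,0,0,0,0],[0,0,-0.9,0,0,0,0],[0,0,0,0,0,-1,0],[0,0,0,0,0,-1,0]]';python3 -m jog '[[0,0,0,0,0,-1,0],[0,0,0,0,0,-1,0],[0,0,0,0,0,-1,0],[0,0,0,0,0,-1,0],[0,0,0,0,0,-1,0]]'; python3 - <<'E'
from h import *
go([.470,.0935,.040],np.radians(170))
E
```

```text
time: 26.6
tcp_pos: [0.4757, -0.3921, 0.0236]
tool_rot: [-0.191, 0.982, -0.0, -0.0]
contact_force: [-0.2, -0.3, 0.3]
opening: 0.0511
finger_force: 0.0
time: 27.1
tcp_pos: [0.4763, -0.3928, 0.025]
tool_rot: [-0.191, 0.982, -0.001, 0.001]
contact_force: [-0.4, 1.2, 4.7]
opening: 0.0226
finger_force: 41.2
time: 27.72
tcp_pos: [0.4756, -0.3921, 0.1557]
tool_rot: [-0.328, 0.945, 0.0, 0.0]
contact_force: [-0.2, 0.1, -1.3]
opening: 0.023
finger_force: 40.5
time: 28.35
tcp_pos: [0.4752, -0.3921, 0.1547]
tool_rot: [-0.631, 0.776, 0.001, -0.0]
contact_force: [-0.6, -0.6, -0.0]
opening: 0.0229
finger_force: 40.5
shift [-7.905  1.727  1.92 ] turnz -0.214 tilt 0.07 j6 0.16 t 28.35
```

```bash
python3 -m jog '[[-0.878,0.192,0,0,0,0,0],[-0.878,0.192,0,0,0,0,0],[-0.878,0.192,0,0,0,0,0],[-0.878,0.192,0,0,0,0,0],[-0.878,0.192,0,0,0,0,0]]' >/dev/null; python3 -m jog '[[-0.878,0.192,0,0,0,0,0],[-0.878,0.192,0,0,0,0,0],[-0.878,0.192,0,0,0,0,0],[-0.878,0.192,0,0,0,0,0],[0,0,0.5,0,0,-0.21,0]]' >/dev/null;  python3 -m jog '[[0,0,0.5,0,0,0,0],[0,0,0,0,0,0,0],[0,0,0,0,0,0,0]]'
python3 - <<'E'
from h import *
go([.470,.0935,.0405],np.radians(170))
snap('wrist','w7')
E
```

```text
time: 29.98
tcp_pos: [0.4729, 0.093, 0.0967]
tool_rot: [-0.641, 0.768, -0.0, 0.001]
contact_force: [0.4, 0.8, -0.3]
opening: 0.0231
finger_force: 40.5
shift [0.001 0.051 0.936] turnz -0.037 tilt 0.08 j6 -0.79 t 29.98
```

View pics/w7.png

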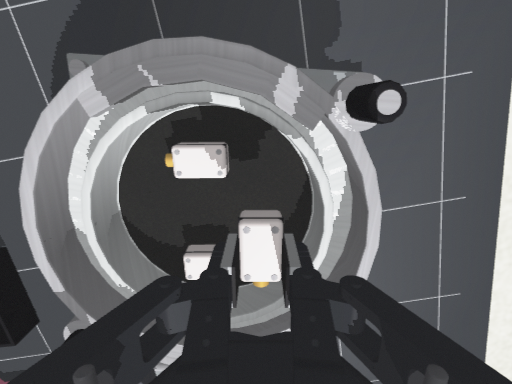

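```bash
python3 -m jog '[[0,0.05,0.4,0,0,0,0],[0,0,0.35,0,0,0,0],[0,0,0.18,0,0,0,0],[0,0,0,0,0,0,0]]'; python3 -m jog '[[0,0,0,0,0,0,0.4],[0,0,0,0,0,0,0.4],[0,0,0,0,0,0,0.4],[0,0,-0.3,0,0,0,0.4],[0,0,-0.9,0,0,0,0.4]]'; python3 -m jog '[[0,0,-0.9,0,0,0,0.6],[0.9,0,-0.3,0,0,0,0.6],[0.9,0,-0.3,0,0,0,0.6],[0.9,0,-0.3,0,0,0,0.6],[0.9,0,0,0,0,0,0.6]]' ; python3 -m jog '[[0.9,0,0,0,0,0,0.6],[0.9,0,0,0,0,0,0.6],[0,0,0,0,0,0,0.6]]' 
python3 - <<'E'
from h import *
s,im=snap('wrist','w8')
print(s['tcp_pos'],s['time'])
try:
  for c,th,ab,n in modules(s,im,[proj('wrist',[*p,.02],s) for p in [(.4752,-.308)]]):
    print(c.round(4),'long heading',round(np.degrees(th)%180,1),np.round(ab,1),n)
except Exception as e: print(e)
go([.4752,-.308,.024],np.radians(176.9))
E
```

```text
time: 30.52
tcp_pos: [0.4699, 0.0936, 0.0403]
tool_rot: [-0.641, 0.768, -0.0, 0.0]
contact_force: [-1.0, 0.3, -1.1]
opening: 0.0228
finger_force: 40.5
time: 31.15
tcp_pos: [0.468, 0.0928, 0.1108]
tool_rot: [-0.641, 0.768, 0.001, -0.003]
contact_force: [1.1, 1.0, 0.8]
opening: 0.0339
finger_force: 0.0
time: 31.78
tcp_pos: [0.4309, -0.1207, 0.2231]
tool_rot: [-0.641, 0.767, -0.002, 0.002]
contact_force: [0.9, 0.1, -0.4]
opening: 0.0515
finger_force: 0.0
time: 32.15
tcp_pos: [0.4104, -0.2282, 0.2209]
tool_rot: [-0.639, 0.769, -0.0, -0.0]
contact_force: [0.8, -0.7, 0.9]
opening: 0.0515
finger_force: 0.0
[ 0.41037279 -0.22821709  0.22088101] 32.15
[ 0.4761 -0.3102] long heading 87.2 [37.  23.7] 676
shift [ 1.137 -1.297  3.279] turnz -0.925 tilt 0.05 j6 -0.11 t 32.2
```

```bash
python3 -m jog '[[0.57,-0.65,0.2,0,0,0,0.6],[0.57,-0.65,0.2,0,0,0,0.6],[0,0,0.7,0,0,-0.92,0.6],[0,0,0.7,0,0,0,0.6],[0,0,0.7,0,0,0,0.6]]' >/dev/null; python3 -m jog '[[0,0,0.5,0,0,0,0.6],[0,0,0.28,0,0,0,0.6],[0,0,0,0,0,0,0.6]]'; python3 -m jog '[[0,0,0,0,0,0,0],[0,0,0,0,0,0,0],[0,0,0,0,0,0,0],[0,0,0,0,0,0,0]]'; python3 -m jog '[[0,0,-0.5,0,0,0,0],[0,0,-0.8,0,0,0,0],[0,0,-0.9,0,0,0,0],[0,0,0,0,0,0.92,0],[0,0,0,0,0,0,0]]'; python3 - <<'E'
from h import *
go([.554,.0785,.040],np.radians(170))
E
```

```text
time: 33.2
tcp_pos: [0.4762, -0.3056, 0.0225]
tool_rot: [-0.689, 0.725, 0.001, -0.0]
contact_force: [0.2, 0.6, 0.8]
opening: 0.0513
finger_force: 0.0
time: 33.7
tcp_pos: [0.4773, -0.3068, 0.0248]
tool_rot: [-0.689, 0.725, -0.001, 0.001]
contact_force: [0.7, 2.1, 7.1]
opening: 0.0231
finger_force: 41.0
time: 34.33
tcp_pos: [0.4761, -0.3063, 0.155]
tool_rot: [-0.641, 0.767, -0.0, 0.0]
contact_force: [-1.7, 0.6, -1.6]
opening: 0.0229
finger_force: 40.2
shift [-6.541 -0.136  1.921] turnz -0.031 tilt 0.05 j6 0.04 t 34.33
```

```bash
python3 -m jog '[[-0.934,-0.02,0,0,0,0,0],[-0.934,-0.02,0,0,0,0,0],[-0.934,-0.02,0,0,0,0,0],[-0.934,-0.02,0,0,0,0,0],[-0.934,-0.02,0,0,0,0,0]]' >/dev/null; python3 -m jog '[[-0.934,-0.02,0,0,0,0,0],[-0.934,-0.02,0,0,0,0,0],[0,0,0.5,0,0,0,0],[0,0,0.5,0,0,0,0],[0,0,0,0,0,0,0]]'
python3 - <<'E'
from h import *
go([.554,.0785,.0405],np.radians(170))
E
```

```text
time: 35.58
tcp_pos: [0.5523, 0.0774, 0.091]
tool_rot: [-0.642, 0.767, 0.001, -0.003]
contact_force: [0.1, 0.0, -0.4]
opening: 0.023
finger_force: 40.2
shift [-0.026 -0.03   0.842] turnz -0.021 tilt 0.42 j6 -0.68 t 35.58
```

```bash
python3 -m jog '[[-0.02,-0.02,0.4,0,0,0,0],[0,0,0.3,0,0,0,0],[0,0,0.14,0,0,0,0],[0,0,0,0,0,0,0]]'; python3 -m jog '[[0,0,0,0,0,0,0.4],[0,0,0,0,0,0,0.4],[0,0,0,0,0,0,0.4],[0,0,-0.3,0,0,0,0.4],[0,0,-0.9,0,0,0,0.4]]'; python3 -m jog '[[0.1,0.4,-0.9,0,0,0,0.6],[0.4,0.5,-0.7,0,0,0,0.6],[0.5,0,-0.3,0,0,0,0.6],[0,0,0,0,0,0,0.6]]'
python3 - <<'E'
from h import *
s,im=snap('wrist','w9'); print(s['tcp_pos'])
E
```

```text
time: 36.08
tcp_pos: [0.5557, 0.0788, 0.0442]
tool_rot: [-0.641, 0.768, 0.0, -0.0]
contact_force: [-0.0, -0.2, 0.6]
opening: 0.0227
finger_force: 40.2
time: 36.7
tcp_pos: [0.5542, 0.0785, 0.1153]
tool_rot: [-0.641, 0.768, 0.001, -0.003]
contact_force: [1.6, 0.7, 0.7]
opening: 0.0341
finger_force: 0.0
time: 37.2
tcp_pos: [0.4924, 0.0286, 0.2345]
tool_rot: [-0.64, 0.768, -0.001, 0.003]
contact_force: [1.3, -0.2, -0.4]
opening: 0.0517
finger_force: 0.0
[0.4923729  0.02857824 0.23447594]
```

View pics/w9.png

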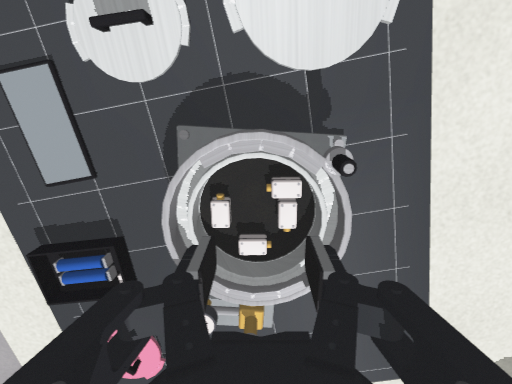

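```bash
python3 - <<'E'
from h import *
s=r.get_state()
for n,p in zip('CBAD',[(287,188),(220,213),(288,214),(252,245)]):
    q=onz('wrist',p,.034,s)[:2]; print(n,q.round(4),np.linalg.norm(q-[.512,.086]).round(4))
P=np.array([onz('wrist',p,.014,s)[:2] for p in [(200,210),(314,212),(253,157),(213,177),(300,177)]])
A=np.c_[2*P,np.ones(len(P))]; x=np.linalg.lstsq(A,(P**2).sum(1),rcond=None)[0]
print(x[:2],np.sqrt(x[2]+x[:2]@x[:2]))
im=cv2.imread('pics/w9.png'); cv2.imwrite('pics/w9c.png',cv2.resize(im[140:290,180:340],None,fx=4,fy=4,interpolation=cv2.INTER_CUBIC))
go([.405,-.158,.16],1.446)
E
```

```text
C [0.4641 0.0548] 0.0572
B [0.5534 0.0726] 0.0435
A [0.468  0.0895] 0.0441
D [0.5218 0.1249] 0.0401
[0.50895479 0.09003391] 0.07706136223589398
shift [3.334 0.871 1.197] turnz 10.85 tilt 0.2 j6 -0.65 t 37.25
```

View pics/w9c.png

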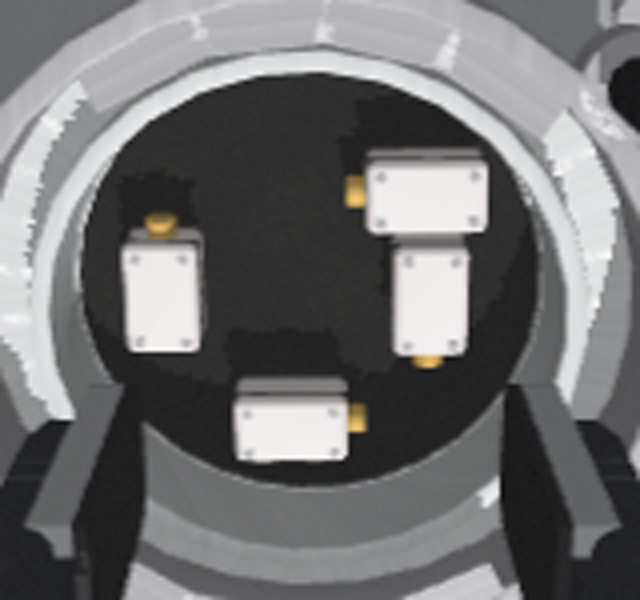

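```bash
python3 -m jog '[[0,0,0,0,0,0.99,0.6],[0,0,0,0,0,0.99,0.6],[0,0,0,0,0,0.99,0.6],[0,0,0,0,0,0.99,0.6],[0,0,0,0,0,0.99,0.6]]' >/dev/null; python3 -m jog '[[0,0,0,0,0,0.99,0.6],[0,0,0,0,0,0.99,0.6],[0,0,0,0,0,0.99,0.6],[0,0,0,0,0,0.99,0.6],[0,0,0,0,0,0.99,0.6]]' >/dev/null; python3 -m jog '[[0,0,0,0,0,0.95,0.6],[0,0,0,0,0,0,0.6]]'
python3 - <<'E'
from h import *
s,im=snap('wrist','w10')
print([(np.round(d['at'],1).tolist(),round(d['conf'],2),onz('wrist',d['at'],.044,s).round(4)) for d in r.landmark_of('lid_handle','wrist')][:4])
go([.4043,-.1608,.045],1.446,s)
E
```

```text
time: 38.75
tcp_pos: [0.4919, 0.0301, 0.2296]
tool_rot: [0.061, 0.998, -0.0, -0.001]
contact_force: [0.5, 0.5, -0.7]
opening: 0.051
finger_force: 0.0
[([133.4, 271.1], 0.87, array([ 0.6007, -0.1516,  0.044 ])), ([79.0, 123.4], 0.74, array([ 0.4087, -0.1613,  0.044 ])), ([463.4, 330.1], 0.63, array([0.7533, 0.2911, 0.044 ])), ([305.5, 149.6], 0.31, array([0.4682, 0.0854, 0.044 ]))]
shift [ 1.057 -3.333  3.08 ] turnz 0.019 tilt 0.09 j6 -2.16 t 38.75
```

```bash
python3 -m jog '[[0.265,-0.833,0.1,0,0,0,0.6],[0.265,-0.833,0.1,0,0,0,0.6],[0.265,-0.833,0.1,0,0,0,0.6],[0.262,-0.833,0.1,0,0,0,0.6],[0,0,0.8,0,0,0,0.6]]' >/dev/null; python3 -m jog '[[0,0,0.8,0,0,0,0.6],[0,0,0.6,0,0,0,0.6],[0,0,0.4,0,0,0,0.6],[0,0,0.06,0,0,0,0.6],[0,0,0,0,0,0,0.6]]'; python3 -m jog '[[0,0,0,0,0,0,0],[0,0,0,0,0,0,0],[0,0,0,0,0,0,0],[0,0,0,0,0,0,0]]' 80; python3 -m jog '[[0,0,-0.3,0,0,0,0],[0,0,-0.6,0,0,0,0],[0,0,-0.8,0,0,0,0],[0,0,-0.5,0,0,0,0],[0,0,0,0,0,0,0]]'; python3 - <<'E'
from h import *
go([.511,.0865,.125],1.35)
E
```

```text
time: 40.1
tcp_pos: [0.4048, -0.161, 0.0476]
tool_rot: [0.061, 0.998, -0.0, 0.0]
contact_force: [0.2, 0.3, 1.1]
opening: 0.0515
finger_force: 0.0
time: 40.6
tcp_pos: [0.405, -0.1609, 0.0479]
tool_rot: [0.062, 0.998, 0.0, 0.001]
contact_force: [-1.3, 2.7, 5.3]
opening: 0.0123
finger_force: 79.2
time: 41.22
tcp_pos: [0.405, -0.1608, 0.1797]
tool_rot: [0.062, 0.998, 0.0, 0.001]
contact_force: [0.1, -0.1, -6.7]
opening: 0.012
finger_force: 78.6
shift [-1.242  4.307  0.919] turnz 0.696 tilt 0.15 j6 -1.78 t 41.23
```

```bash
python3 -m jog '[[-0.207,0.718,0,0,0,0,0],[-0.207,0.718,0,0,0,0,0],[-0.207,0.718,0,0,0,0,0],[-0.207,0.718,0,0,0,0,0],[-0.207,0.718,0,0,0,0,0]]' >/dev/null; python3 -m jog '[[-0.207,0.718,0,0,0,0,0],[0,0,0.3,0,0,0.7,0],[0,0,0.3,0,0,0,0],[0,0,0.2,0,0,0,0],[0,0,0,0,0,0,0]]'
python3 - <<'E'
from h import *
s,im=snap('wrist','w11')
go([.5105,.0868,.092],1.35,s)
E
```

```text
time: 42.48
tcp_pos: [0.5093, 0.0856, 0.129]
tool_rot: [0.11, 0.994, -0.001, -0.001]
contact_force: [-0.2, 0.3, -5.4]
opening: 0.0121
finger_force: 79.0
shift [-0.016  0.025  0.616] turnz -0.003 tilt 0.17 j6 -2.35 t 42.48
```

View pics/w11.png

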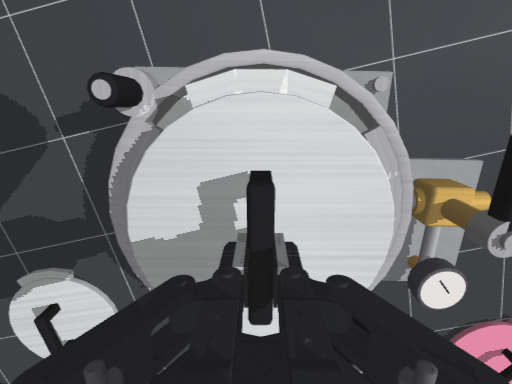

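```bash
python3 -m jog '[[-0.016,0.025,0.2,0,0,0,0],[0,0,0.2,0,0,0,0],[0,0,0.1,0,0,0,0],[0,0,0,0,0,0,0]]'; python3 -m jog '[[0,0,0.06,0,0,0,0],[0,0,0.05,0,0,0,0],[0,0,0,0,0,0,0]]'
python3 - <<'E'
from h import *
go([.5105,.0868,.092],1.35)
E
```

```text
time: 43.02
tcp_pos: [0.5111, 0.0874, 0.1]
tool_rot: [0.11, 0.994, -0.0, -0.001]
contact_force: [0.5, 0.7, -5.4]
opening: 0.0125
finger_force: 79.0
time: 43.4
tcp_pos: [0.5117, 0.0876, 0.0945]
tool_rot: [0.11, 0.994, 0.0, 0.0]
contact_force: [-0.3, 0.1, -4.0]
opening: 0.0122
finger_force: 79.3
shift [ 0.017 -0.017  0.041] turnz -0.004 tilt 0.03 j6 -2.35 t 43.4
```

```bash
python3 -m jog '[[0,0,0.04,0,0,0,0],[0,0,0.03,0,0,0,0],[0,0,0,0,0,0,0]]'; python3 -m jog '[[0,0,0,0,0,0,0.6],[0,0,0,0,0,0,0.6],[0,0,0,0,0,0,0.6],[0,0,-0.4,0,0,0,0.6],[0,0,-0.6,0,0,0,0.6]]'; python3 -m jog '[[0,0,0,0,0,0,0.6]]'
python3 - <<'E'
from h import *
s,im=snap('wrist','w12')
go([.412,.0222,.094],1.35,s)
E
```

```text
time: 43.78
tcp_pos: [0.5118, 0.0874, 0.0919]
tool_rot: [0.11, 0.994, -0.0, 0.001]
contact_force: [-5.9, -2.5, 6.4]
opening: 0.0121
finger_force: 80.7
time: 44.4
tcp_pos: [0.5109, 0.0874, 0.1495]
tool_rot: [0.11, 0.994, -0.001, -0.001]
contact_force: [0.8, 0.1, 0.2]
opening: 0.051
finger_force: 0.0
time: 44.52
tcp_pos: [0.5131, 0.0881, 0.1535]
tool_rot: [0.11, 0.994, 0.001, 0.003]
contact_force: [0.8, -1.4, -0.1]
opening: 0.0514
finger_force: 0.0
shift [ 1.408 -1.445  0.979] turnz -0.003 tilt 0.35 j6 -2.35 t 44.52
```

View pics/w12.png

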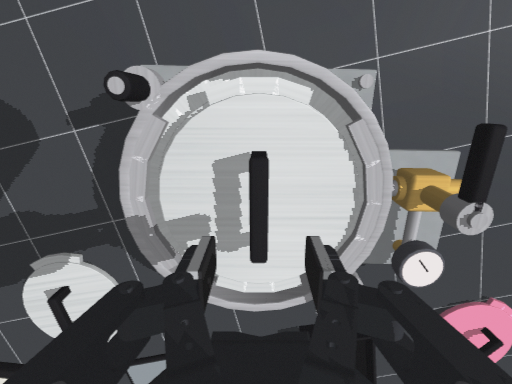

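```bash
python3 -m jog '[[0.7,-0.72,0,0,0,0,0.6],[0.7,-0.72,0,0,0,0,0.6],[0,0,0,0,0,0,0.6],[0,0,0.6,0,0,0,0.6],[0,0,0.38,0,0,0,0.6]]'; python3 -m jog '[[0,0,0,0,0,0,0.6],[0,0,0,0,0,0,0],[0,0,0,0,0,0,0],[0,0,0,0,0,0,0],[0,0,0,0,0,0,0]]' 40
python3 - <<'E'
from h import *
go([.412,.0222,.094],1.35)
E
```

```text
time: 45.2
tcp_pos: [0.41, 0.0219, 0.0888]
tool_rot: [0.11, 0.994, -0.0, -0.001]
contact_force: [0.5, 0.2, 0.5]
opening: 0.051
finger_force: 0.0
time: 45.82
tcp_pos: [0.4113, 0.0222, 0.0923]
tool_rot: [0.11, 0.994, 0.001, 0.001]
contact_force: [-0.8, 2.6, 4.9]
opening: 0.0168
finger_force: 39.3
shift [-0.012  0.002 -0.028] turnz -0.002 tilt 0.14 j6 -2.34 t 45.83
```

```bash
python3 -m jog '[[0.16,0.2,0,0,0,0,0],[0.16,0.21,0,0,0,0,0],[0.1,0.24,0,0,0,0,0],[0.1,0.24,0,0,0,0,0],[0.04,0.26,0,0,0,0,0]]'; python3 -m jog '[[0.03,0.26,0,0,0,0,0],[-0.03,0.26,0,0,0,0,0],[-0.04,0.26,0,0,0,0,0],[-0.1,0.24,0,0,0,0,0],[-0.1,0.24,0,0,0,0,0]]';python3 -m jog '[[-0.16,0.21,0,0,0,0,0],[-0.16,0.2,0,0,0,0,0],[-0.04,0.05,0,0,0,0,0],[0,0,0,0,0,0,0]]'
```

```text
time: 46.45
tcp_pos: [0.3911, 0.0952, 0.092]
tool_rot: [0.111, 0.994, -0.002, -0.002]
contact_force: [-17.6, -4.6, 14.2]
opening: 0.0172
finger_force: 40.6
time: 47.08
tcp_pos: [0.4239, 0.1669, 0.0916]
tool_rot: [0.111, 0.994, -0.001, 0.0]
contact_force: [2.2, -3.5, 2.0]
opening: 0.0166
finger_force: 39.9
time: 47.58
tcp_pos: [0.4497, 0.1877, 0.0915]
tool_rot: [0.111, 0.994, -0.002, -0.001]
contact_force: [-9.1, -6.0, 9.7]
opening: 0.0165
finger_force: 41.0
```

```bash
python3 -m jog '[[0,0,0,0,0,0,0.6],[0,0,0,0,0,0,0.6],[0,0,-0.6,0,0,0,0.6],[0,0,-0.6,0,0,0,0.6],[0,0,0,0,0,0,0.4]]'
python3 - <<'E'
from h import *
s,im=snap('wrist','w13')
go([.4997,.251,.092],1.35,s)
for l in ['valve_grip','valve_axis','ring_knob_near','ring_knob_far']:
    print(l,[(np.round(d['at'],1).tolist(),round(d['conf'],2),onz('wrist',d['at'],.09,s).round(4)) for d in r.landmark_of(l,'wrist')][:3])
E
```

```text
time: 48.2
tcp_pos: [0.452, 0.1901, 0.1664]
tool_rot: [0.11, 0.994, 0.002, 0.002]
contact_force: [0.8, -0.2, -0.3]
opening: 0.0349
finger_force: 0.0
shift [-0.548  1.159  1.248] turnz -0.003 tilt 0.34 j6 -2.6 t 48.2
valve_grip [([338.3, 290.9], 0.74, array([0.5434, 0.2413, 0.09  ])), ([344.0, 248.7], 0.7, array([0.5026, 0.2515, 0.09  ]))]
valve_axis [([336.6, 295.5], 0.82, array([0.548 , 0.2391, 0.09  ]))]
ring_knob_near [([253.4, 203.7], 0.84, array([0.4468, 0.1868, 0.09  ]))]
ring_knob_far []
```

View pics/w13.png

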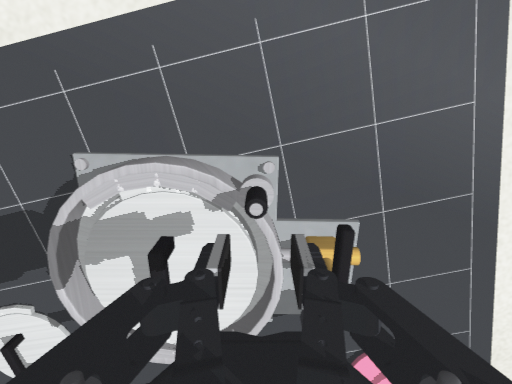

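```bash
python3 -m jog '[[-0.27,0.58,0,0,0,-1,0.4],[0,0,0,0,0,-1,0.4],[0,0,0,0,0,-1,0.4],[0,0,0,0,0,-1,0.4],[0,0,0,0,0,-1,0.4]]' >/dev/null; python3 -m jog '[[0,0,0,0,0,-1,0.4],[0,0,0,0,0,-1,0.4],[0,0,0,0,0,-1,0.4],[0,0,0,0,0,-1,0.4],[0,0,0,0,0,-1,0.4]]' >/dev/null; python3 -m jog '[[0,0,0,0,0,-1,0.4],[0,0,0,0,0,-1,0.4],[0,0,0,0,0,-1,0.4],[0,0,0,0,0,-1,0.4],[0,0,0,0,0,-1,0.4]]' >/dev/null; python3 -m jog '[[0,0,0,0,0,-1,0.4],[0,0,0,0,0,-1,0.4],[0,0,0,0,0,-1,0.4],[0,0,0,0,0,-1,0.4],[0,0,0,0,0,-1,0.4]]' >/dev/null; python3 -m jog '[[0,0,0,0,0,-1,0.4],[0,0,0,0,0,-1,0.4],[0,0,0,0,0,-0.5,0.4],[0,0,0,0,0,0,0.4]]'
python3 - <<'E'
from h import *
go([.5,.251,.092],1.35)
E
```

```text
time: 51.45
tcp_pos: [0.4739, 0.2194, 0.1623]
tool_rot: [0.994, -0.111, -0.001, 0.0]
contact_force: [0.5, 0.3, -0.5]
opening: 0.0339
finger_force: 0.0
shift [ 0.309 -0.61   1.17 ] turnz -0.009 tilt 0.08 j6 0.53 t 51.45
```

Now down onto the lever, and pinch it lightly.

```bash
python3 -m jog '[[0.31,-0.61,0,0,0,0,0.4],[0,0,0.5,0,0,0,0.4],[0,0,0.4,0,0,0,0.4],[0,0,0.27,0,0,0,0.4],[0,0,0,0,0,0,0.4]]'; python3 -m jog '[[0,0,0,0,0,0,0],[0,0,0,0,0,0,0],[0,0,0,0,0,0,0]]' 25
python3 - <<'E'
from h import *
go([.5,.251,.092],1.35)
E
```

```text
time: 52.08
tcp_pos: [0.4998, 0.2507, 0.0916]
tool_rot: [0.994, -0.111, -0.001, 0.001]
contact_force: [0.1, -0.2, 0.3]
opening: 0.0342
finger_force: 0.0
time: 52.45
tcp_pos: [0.5006, 0.2505, 0.0944]
tool_rot: [0.994, -0.111, 0.0, 0.0]
contact_force: [-2.9, -4.9, 4.3]
opening: 0.0115
finger_force: 24.3
shift [-0.011 -0.006  0.039] turnz -0.01 tilt 0.06 j6 0.53 t 52.45
```

```bash
python3 -m jog '[[0.007,-0.104,0,0,0,0.94,0],[0.007,-0.104,0,0,0,0.94,0],[0.007,-0.104,0,0,0,0.94,0],[0.007,-0.104,0,0,0,0.94,0],[0.007,-0.104,0,0,0,0.94,0]]'; python3 -m jog '[[0.007,-0.104,0,0,0,0.94,0],[0.007,-0.104,0,0,0,0.94,0],[0.007,-0.104,0,0,0,0.94,0],[0.007,-0.104,0,0,0,0.94,0],[0.007,-0.104,0,0,0,0.94,0]]'; python3 -m jog '[[0.007,-0.104,0,0,0,0.94,0],[0.007,-0.104,0,0,0,0.94,0],[0,0,0,0,0,0,0],[0,0,0,0,0,0,0]]'
python3 - <<'E'
from h import *
a=np.array([.5465,.2407]); s=r.get_state(); d=s['tcp_pos'][:2]-a; print(np.linalg.norm(d),np.degrees(np.arctan2(d[1],d[0])),'target 77.4')
E
```

```text
time: 53.08
tcp_pos: [0.5168, 0.2761, 0.0943]
tool_rot: [0.904, -0.427, 0.001, 0.001]
contact_force: [-1.6, -7.1, 3.0]
opening: 0.0111
finger_force: 25.0
time: 53.7
tcp_pos: [0.5453, 0.2864, 0.0943]
tool_rot: [0.718, -0.696, 0.001, 0.001]
contact_force: [-3.9, -8.7, 5.0]
opening: 0.0115
finger_force: 25.2
time: 54.2
tcp_pos: [0.5574, 0.285, 0.0943]
tool_rot: [-0.622, 0.783, -0.001, -0.002]
contact_force: [-4.6, -8.7, 5.1]
opening: 0.0114
finger_force: 25.7
0.04560334072992258 76.21121844262495 target 77.4
```

```bash
python3 -m jog '[[0,0,0,0,0,0,0.4],[0,0,0,0,0,0,0.4],[0,0,-0.5,0,0,0,0.4],[0,0,-0.8,0,0,0,0.4],[0,0,-0.8,0,0,0,0.4]]' >/dev/null; python3 -m jog '[[-0.8,0.3,-0.3,0,0,0,0.4],[-0.6,0.3,-0.3,0,0,0,0.4],[-0.6,0.3,0,0,0,0,0.4],[0,0,0,0,0,0,0.4]]'
python3 - <<'E'
from h import *
s,im=snap('wrist','w14')
for l in ['valve_grip','valve_axis','ring_knob_near','ring_knob_far','lid_handle']:
    print(l,[(np.round(d['at'],1).tolist(),round(d['conf'],2),onz('wrist',d['at'],.09,s).round(4)) for d in r.landmark_of(l,'wrist')][:3])
E
```

```text
time: 55.32
tcp_pos: [0.5306, 0.4191, 0.2541]
tool_rot: [-0.624, 0.781, 0.0, -0.0]
contact_force: [0.4, -0.5, -0.6]
opening: 0.0343
finger_force: 0.0
valve_grip [([202.6, 56.4], 0.64, array([0.5577, 0.2873, 0.09  ]))]
valve_axis []
ring_knob_near []
ring_knob_far []
lid_handle [([354.0, 276.9], 0.57, array([0.445 , 0.5661, 0.09  ])), ([47.4, 119.4], 0.56, array([0.7294, 0.3083, 0.09  ]))]
```

View pics/w14.png

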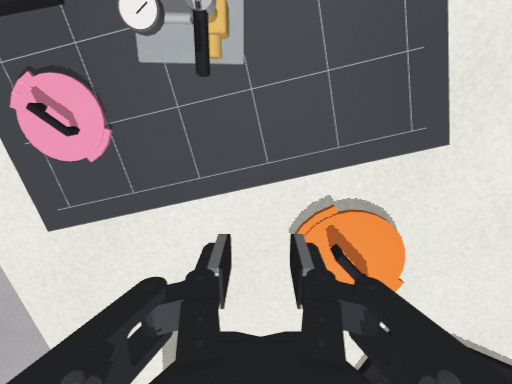

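```bash
python3 -c "
from bench import r
print(r.sign_off())"
```

```text
the job is handed in; nothing more can be done
None
```

I handed the job in: all four modules lie in the pot, the lid is back home, the ring is turned to locked and the valve lever to open. One module had shifted inside the pot before I closed it but still looked flat and in bounds, and the sign-off returned no verdict.

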